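# Dispense the last detergent ball with the spring pedal

### The job

Slide the dispenser's clear child guard fully open, press the orange spring pedal down until it rests firmly on its rubber stop and keep it there for about a second, without forcing it harder than about 40 N, so that the blue detergent ball rolls into the ramekin. Then let the pedal come back up and slide the guard fully shut again. Leave the ramekin standing where it is and do not disturb the other things on the shelf.

Things in the scene. Friction and masses are not known exactly. Their poses are not given: they have to be found in the camera images.
- dispenser: Fixed white dispenser on a grey base plate (270 x 390 x 8 mm). Origin on the shelf surface; x from its front (robot side) to its back, y along the guard's track (opening direction), z up. In this frame, mm: base plate x -150..120, y -165..225; chute housing, the tall part, x -122..90, y -135..-76, z to 153; front track bar x -134..-122, z to 20; rear track wall x 84..96, y -25..225, z to 104.
- guard_handle (a point): Centre of the blue upright grip on top of the guard: a block 40 mm (dispenser x) x 16 mm (dispenser y) x 50 mm high, from the guard's top (z 110 mm) to z 160 mm. It moves with the guard along the dispenser's y: at dispenser x -20, y 35 mm when shut, y 165 mm when fully open.
- guard_door (a joint): Opening (m) of the clear, blue-edged guard, a slide along the dispenser's +y: 0 shut (over the pedal), 0.130 fully open. It is 100 mm wide in y (50 mm each side of its grip): a flat top, z 105..110 mm, over dispenser x -131..96, and a front skirt. It may start up to 25 mm ajar. Friction about 2.5 N; it stays where it is left.
- pedal_pad (a point): Centre of the top face of the orange pedal pad, 65 mm (dispenser x) x 60 mm (y); up, it is at dispenser x -73, y 35, z 84 mm. It swings down about a hinge along y at dispenser x 50, y 35, z 60 mm. With the guard open the space above is free between the chute housing (y -76) and the guard's edge (y 115), so a wide gripper body should lie along dispenser x.
- pedal_arm (a joint): Pedal angle (rad): 0 up, grows as pressed. A spring pushes back with about 4 N at the pad when up, rising to about 10 N at 0.36, and returns it when let go. It meets its stop somewhere from 0.22 to 0.36 (pad 27 to 45 mm below rest), different each time and not reported; on the stop the force rises sharply.
- stop: Steel socket (26 mm across, 14 mm high) on the base plate under the pedal arm, holding the screw-adjusted black rubber bumper that is the pedal's stop. Origin at the socket's foot, dispenser x -35, y 35, z 8 mm. The height of the bumper above it varies and is hidden by the pedal.
- pod_center (a point): Centre of the hard blue detergent ball, 40 mm across, 30 g, waiting in the chute behind an orange gate that the pedal lowers; the gate lets it go at about 0.19 rad of pedal, and it rolls out of the spout into the ramekin within about a second.
- ramekin: White ceramic ramekin, 92 mm across, 50 mm high, wall 5 mm, 220 g, loose, already standing on the base plate under the spout (dispenser x -95, y -105 mm). Origin at the centre of its underside, z up.
- bottle_pink: Empty pink spray bottle, 74 mm across, 198 mm high, loose in one slot of a wooden rack (330 x 110 x 90 mm) fixed on the left side of the shelf. Origin at its foot. Bystander.
- bottle_white: Empty white spray bottle, like the pink one. Bystander.
- bottle_grey: Empty grey spray bottle, like the pink one. Bystander.
- tub_lid (a joint): Angle of the white lid (green knob) of the green plastic tub, 120 x 170 x 90 mm, fixed on the right side of the shelf, around x 0.52, y -0.48 m; 0 closed. Bystander: it is to stay closed.
- scraper: Steel pot scraper with a black handle, 190 x 75 x 16 mm, lying in front of the dispenser. Origin under its middle. Bystander.
- brush: Brush with a wooden handle, 170 mm long, lying to the right of the dispenser. Bystander.
- jar: Amber jar with a black cap, 68 mm across, 100 mm high, standing behind the dispenser. Origin at its foot. Bystander.
Things that resemble listed ones, but are neither listed nor needed, are in the scene too. Leave any yellow look-alike of the ramekin alone.

How it is judged:
On the way, in this order (a step that is already met when the one before it is completed fails the run):
1. the guard is slid fully open (within 12 mm of its end) (value of joint guard_door above 0.118 m), for 0.1 s.
2. with the guard open, the pedal is pressed onto its rubber stop with at least 2 N on the stop, for 0.5 s (contact force between pedal_arm and stop above 2 N and value of joint guard_door above 0.11 m), for 0.5 s.
At the end, for the whole second after the job is handed in: The guard is shut to within 6 mm, the pedal is back up (within 0.05 rad), the ball lies inside the ramekin, and the ramekin stands upright, at rest, within 30 mm of where it stood (value of joint guard_door below 0.006 m and value of joint pedal_arm below 0.05 rad and horizontal distance between pod_center and ramekin below 0.032 m and z of pod_center in the frame of ramekin between 0.01 and 0.045 m and angle between ramekin's own z axis and vertical below 0.1 rad and distance of ramekin from where it was at the start of the episode below 0.03 m and linear speed of ramekin below 0.02 m/s); the robot touches nothing.
It fails at once if the pedal is forced: the robot bears on it with more than 45 N (contact force between pedal_arm and the fingers above 45 N or contact force between pedal_arm and the arm above 45 N).
It fails at once if a bystander is moved by more than 30 mm (distance of any of bottle_pink, bottle_white, bottle_grey, scraper, brush, jar from where it was at the start of the episode above 0.03 m).
It fails at once if the tub's lid is opened (value of joint tub_lid above 0.15 rad).
It also fails if it takes over 72 s, if anything falls off the work surface, if the arm or the gripper's body presses on something with over 40 N, if the wrist force passes 120 N, or if a joint passes its speed limit or range.

### The arm

A 7-joint arm with a two-finger parallel gripper is mounted at the origin on the work surface. World frame = base frame: x ahead of the robot, y to its left, z up, the work surface at z = 0. Lengths are in m, angles in rad, forces in N, time in s.
With the tool pointing down it reaches from about 0.425 to 0.95 m from the base axis. Payload 4.7 kg.
Tool frame: the origin (TCP) lies on the front face of the gripper's body, between the roots of the fingers; the fingertips stand 70 mm ahead of it and the grasp point (between the pads) lies 51 mm ahead of it; z points along the fingers, y is the direction in which the jaws open and shut (so a half turn about z gives the same grasp; the last joint's range is limited). The gripper opens to 87 mm and grips with 3 to 60 N. Pads are 19 mm wide; open, the fingers measure 117 mm over their backs; the gripper's body (75 mm by 190 mm) begins 51 mm behind the grasp point.
Start: joints at [-1.189, 0.469, -0.049, 1.532, 0.024, 1.141, -0.082], TCP at [0.27, 0.619, 0.292] pointing down, gripper open.
Joint ranges: [-2.59, 2.59], [-0.33, 1.99], [-1.39, 1.29], [0.1, 2.45], [-1.04, 4.18], [0.21, 1.99], [-2.66, 2.66]. Speed limits (rad/s): [2.57, 2.57, 3.14, 3.14, 3.14, 3.14, 3.14].

### API

Orientations are given as a unit quaternion [w, x, y, z].
In Python, from workcell import env, capture, camera_model gives the robot as it stands. The module is installed in compiled form; this text tells all that it offers.
- The arm moves only by the tool play_rows, never from a script. Its argument "commands" is text: rows parted by semicolons, each of 5 numbers parted by spaces: the shift along the tool's x, y, z normalised to -1 to 1, where 1 is 30 cm, then the turn about the tool's z normalised to -1 to 1, where 1 is 30 degrees, then the opening, from 0 (shut) to 1 (fully open). In form: x y z turn jaw; .... A call has exactly 8 rows; each row is the pose to reach, as a shift and turn from the pose commanded when the call began, along the tool's axes at that moment; what a row does not reach only later rows make up. A row lasts 1/10 s, in which the tool goes at most 50 mm and 8.59 degrees, less where a joint would pass 70% of its speed; a pose out of reach is approached as far as the arm can. A call with a number of a shift or a turn outside -1 to 1 is refused whole. A call with a gripper value outside its range is refused whole. The fingers move at their own pace and stop on an object; "grip_force" is the grip in N (left out, the last holds). Time passes only in rows, so rows that repeat a pose let the fingers close, or fill a call up. It gives the time, the measured TCP pose, the force and the opening at its end, in the units of the state.
- env.get_obs(): the state, without advancing time (a new reading comes with each control period).
- capture(name): name is "side" or "top" or "wrist"; returns the picture (480x640x3 uint8, red, green, blue); there is no depth.
- camera_model(name): a dict with "vertical_fov" (degrees; the focal length in pixels is half the picture's height over the tangent of half this angle, whatever the lens; pixels are square), "cx", "cy" (the principal point, pixels), "distortion" ([k1, k2, p1, p2, k3] as OpenCV has them; the pictures are not rectified), "position" and "attitude" of the camera in the world. Camera axes: x right, y down, z forward; pixel columns grow to the right and rows downward; lengths in m; the calibration is good to about 2 mm. A picture is of the moment at which its call begins: read the wrist's pose just before it. camera_model takes no time and is no camera call; for the wrist camera it gives the pose at the moment of the call.
- env.sign_off(): hands the job in, once; it reports no verdict.
The state is a dict: "t": time; "qpos": joint angles; "dq": joint speeds; "effort": joint torques, N m; "tool_pos": TCP position; "orientation": TCP orientation; "wrist_force": force on the tool from outside, world axes, zero at the start; "ft_torque": the same for the moment, N m; "gripper_width": finger opening in m.
Only numpy, scipy, OpenCV 4.12 (cv2) and the standard library are available. Lean on these libraries where they do the work, as an engineer would, in place of code of your own. Each camera call takes 0.05 s, during which the arm holds its last target.

## Working session

There is one attempt and no reset: what is moved stays moved. The work goes in short steps, Python scripts to look and compute and a tool call to move; the robot and the scene stay as the last step left them, time stands still between calls to the robot, and variables do not carry over. Pictures are saved under pics/ and viewed, and the job is handed in when it is done.

Besides the shell and the picture viewer there is one more tool, called after "Emit:" by a JSON object that holds its "api" and its "payload", one argument or row to a line. play_rows: Moves the arm, as the interface text tells. Scaled input: -1 to 1 covers 30 cm each way for a shift and 30 degrees each way for a turn. Its arguments: {"type":"object","properties":{"commands":{"type":"string"},"grip_force":{"type":"number"}},"required":["commands"]}

```bash
mkdir -p pics
cat > h.py <<'E'
import numpy as np,cv2
from workcell import env,capture,camera_model
from scipy.spatial.transform import Rotation as R
def q2R(q): return R.from_quat([q[1],q[2],q[3],q[0]]).as_matrix()
def cm(name):
    m=camera_model(name); f=240/np.tan(np.radians(m['vertical_fov'])/2)
    K=np.array([[f,0,m['cx']],[0,f,m['cy']],[0,0,1]]);return m,K,np.array(m['distortion'],float)
def att(m):
    a=np.array(m['attitude'],float); return a if a.shape==(3,3) else q2R(a)
def ray(name,uv,m=None):
    mm,K,d=m or cm(name)
    p=cv2.undistortPoints(np.array([[uv]],float),K,d)[0,0]
    v=att(mm)@np.array([p[0],p[1],1]);return np.array(mm['position']),v/np.linalg.norm(v)
def plane(name,uv,z,m=None):
    o,v=ray(name,uv,m);return o+v*(z-o[2])/v[2]
def tri(rs):
    A=0;b=0
    for o,v in rs:
        P=np.eye(3)-np.outer(v,v);A=A+P;b=b+P@o
    x=np.linalg.solve(A,b);return x,[np.linalg.norm((np.eye(3)-np.outer(v,v))@(x-o)) for o,v in rs]
def proj(name,X,m=None):
    mm,K,d=m or cm(name);Rw=att(mm).T;t=-Rw@np.array(mm['position'])
    return cv2.projectPoints(np.atleast_2d(np.array(X,float)),cv2.Rodrigues(Rw)[0],t,K,d)[0][:,0]
E
python3 - <<'E'
from h import *
print(env.get_obs())
for n in('side','top','wrist'):
    print(n,camera_model(n));cv2.imwrite(f'pics/{n}0.png',capture(n)[:,:,::-1])
E
```

```text
{'t': 0.0, 'qpos': array([-1.18892908,  0.46946542, -0.04855585,  1.53372   ,  0.02414233,
        1.14097258, -0.08229806]), 'dq': array([ 0.00056148, -0.00099419, -0.00049303, -0.00096084,  0.00047606,
       -0.00028101, -0.00041026]), 'effort': array([-1.12753753e-06, -5.07960320e+01, -8.06929800e-02, -2.36160314e+01,
       -6.14656415e-02,  3.78602464e-02,  1.64699554e-04]), 'tool_pos': array([0.26936478, 0.61841388, 0.29117197]), 'orientation': array([-1.38455684e-04,  2.03934344e-01,  9.78984067e-01, -9.79700349e-04]), 'wrist_force': array([-0.07400012,  0.24776362, -0.02355459]), 'ft_torque': array([-0.00310368,  0.02706463, -0.00645954]), 'gripper_width': 0.08731882934005333}
side {'vertical_fov': 50.542076952902235, 'cx': 318.9788689693905, 'cy': 239.82159279176568, 'distortion': array([-0.04842318,  0.        ,  0.        ,  0.        ,  0.        ]), 'position': array([-0.05341047, -0.86111417,  1.21638677]), 'attitude': array([-0.35882832,  0.87895568, -0.29484797,  0.10836891])}
top {'vertical_fov': 53.96616384223159, 'cx': 325.20807920167954, 'cy': 244.2060076270882, 'distortion': array([-0.11959984,  0.        ,  0.        ,  0.        ,  0.        ]), 'position': array([0.38471976, 0.00825796, 1.34676551]), 'attitude': array([-0.05890411,  0.70565851, -0.7045803 ,  0.04629237])}
wrist {'vertical_fov': 62.889848757169915, 'cx': 322.8313119925701, 'cy': 238.0660451365439, 'distortion': array([-0.03410157,  0.        ,  0.        ,  0.        ,  0.        ]), 'position': array([0.20245238, 0.64891357, 0.38457413]), 'attitude': array([0.11382033, 0.82881202, 0.54287718, 0.0734842 ])}
```

View pics/side0.png

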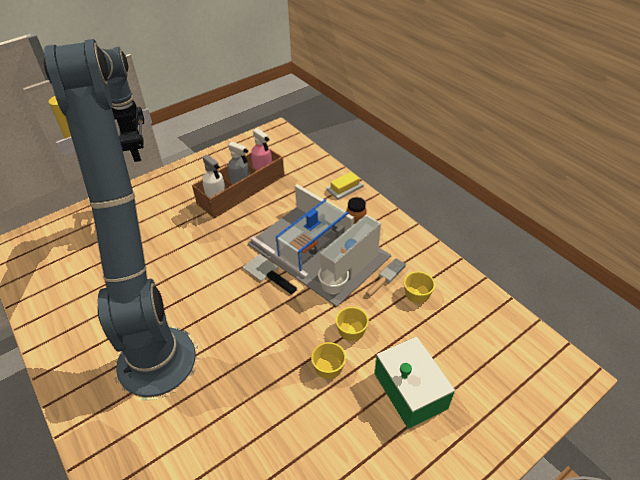

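View pics/top0.png

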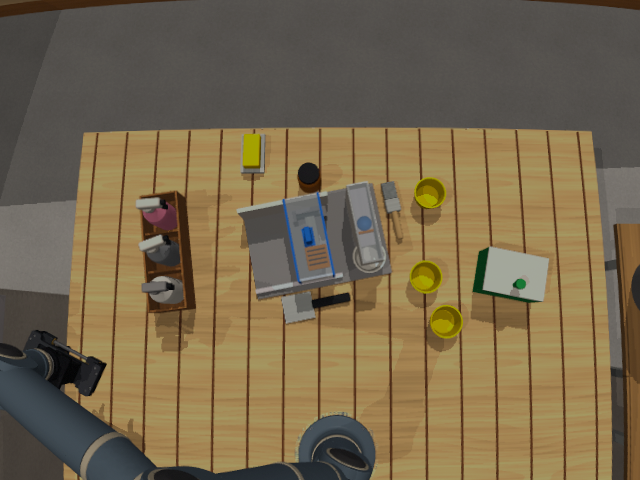

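View pics/wrist0.png

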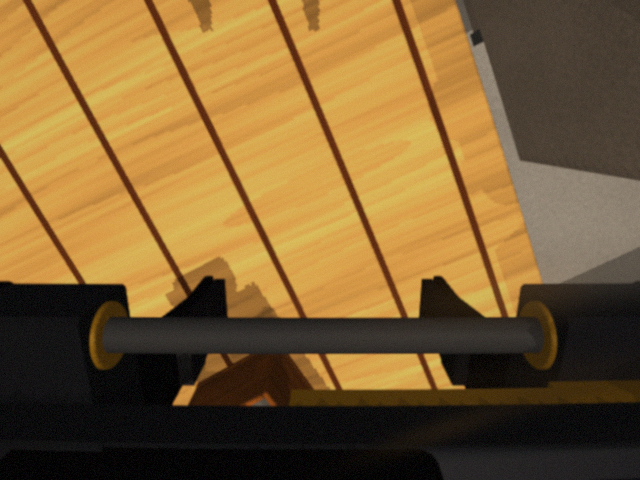

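The top view shows the dispenser around (318,240), with the guard's blue handle at (308,236) and the white ramekin at (369,258). Bystanders are the rack at (165,250), scraper (315,304), brush (393,210), jar (309,176) and tub (512,274). Three yellow bowls and a yellow sponge are look-alikes. Next I'll take crops.

Run:
```python
import cv2,numpy as np
a=cv2.imread('pics/top0.png')[160:320,220:420];b=cv2.imread('pics/side0.png')[170:310,230:430]
cv2.imwrite('pics/c0.png',cv2.resize(a,None,fx=4,fy=4,interpolation=cv2.INTER_CUBIC)[:600])
cv2.imwrite('pics/c1.png',cv2.resize(b,None,fx=4,fy=4,interpolation=cv2.INTER_CUBIC))
for n in('top','side'):
    im=cv2.imread(f'pics/{n}0.png').astype(int);B,G,Rr=im[...,0],im[...,1],im[...,2]
    m=((B>110)&(B-Rr>70)&(B-G>40)).astype(np.uint8)
    k,l,s,c=cv2.connectedComponentsWithStats(m)
    for i in range(1,k):
        if s[i,4]>8: print(n,s[i],c[i])
```

```text
top [317 193  18  82 180] [325.23888889 232.97777778]
top [283 199  17  83 184] [290.66847826 240.26086957]
top [301 227  14  20 173] [307.73410405 235.10404624]
side [276 199  50  38 170] [303.29411765 216.58823529]
side [299 212  49  40 132] [323.25       231.12878788]
side [304 220  17  10  41] [313.2195122  225.14634146]
```

View pics/c0.png

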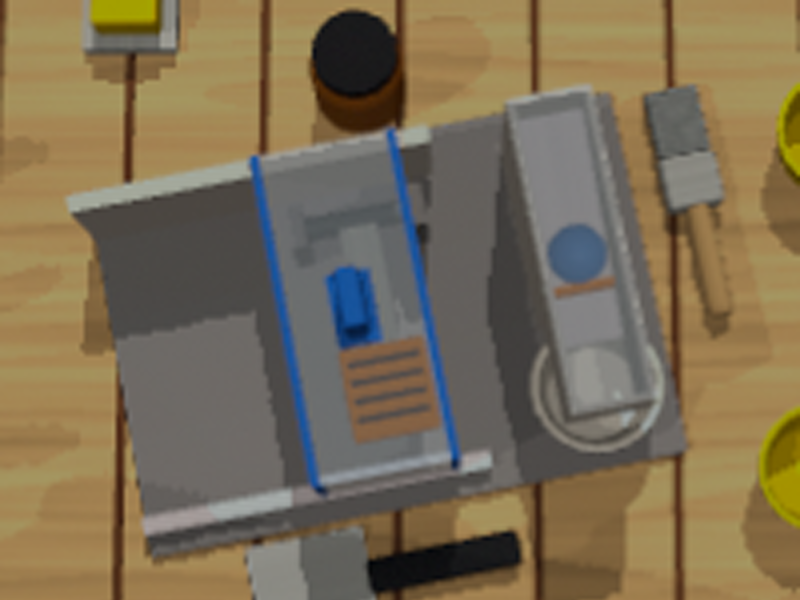

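View pics/c1.png

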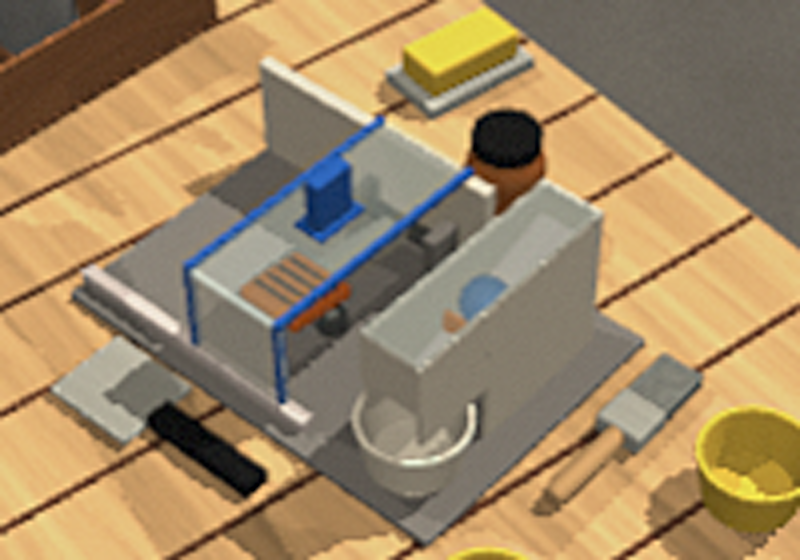

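```bash
cat > pose.py <<'E'
from h import *
def c(u,v): return (220+u/4,160+v/4)
def s(u,v): return (230+u/4,170+v/4)
# (disp xyz mm, view, px)
L=[((-150,225,8),'top',c(152,557)),((-150,-165,8),'top',c(685,452)),((-122,-135,153),'top',c(656,403)),((-122,-76,153),'top',c(572,418)),((90,-76,153),'top',c(508,103)),((90,-135,153),'top',c(590,87)),((96,225,104),'top',c(68,199)),
((-150,-165,8),'side',s(428,542)),((120,-165,8),'side',s(643,343)),((-122,-135,153),'side',s(415,370)),((-122,-76,153),'side',s(362,325)),((90,-135,153),'side',s(603,210)),((90,-76,153),'side',s(540,180)),((96,225,104),'side',s(265,60))]
from scipy.optimize import least_squares
P=np.array([l[0] for l in L])/1000
M={n:cm(n) for n in('top','side')}
def f(p):
    Rz=R.from_euler('z',p[2]).as_matrix();W=P@Rz.T+[p[0],p[1],0]
    return np.concatenate([proj(l[1],W[i],M[l[1]])[0]-l[2] for i,l in enumerate(L)])
if __name__=='__main__':
    r=least_squares(f,[.5,0,.2],loss='soft_l1');print(r.x,np.degrees(r.x[2]));print(r.fun.reshape(-1,2).round(1))
    for i,l in enumerate(L): print(l[0],l[1],plane(l[1],l[2],l[0][2]/1000,M[l[1]]).round(4))
    x,y,t=r.x;D=np.array([x,y,0]);Rz=R.from_euler('z',t).as_matrix()
    inv=lambda X:((X-D)@Rz*1000).round(1)
    # guard edges, top corners
    for u,v in[(255,157),(393,131),(320,489),(457,465)]: print('guardtop',inv(plane('top',c(u,v),.11,M['top'])))
    for u,v in[(380,120),(470,173),(190,267),(277,328)]: print('guardside',inv(plane('side',s(u,v),.11,M['side'])))
    # handle top face corners
    for u,v in[(330,270),(365,267)]: print('handle top far',inv(plane('top',c(u,v),.16,M['top'])))
    X,e=tri([ray('top',c(330,270),M['top']),ray('side',s(335,155),M['side'])]);print('handle tri',inv(X),e)
    X,e=tri([ray('top',c(457,465),M['top']),ray('side',s(277,328),M['side'])]);print('guard fr corner tri',inv(X),e)
    for n,X in dict(handle=(-20,35,160),pad=(-73,35,84),ramekin=(-95,-105,0)).items(): print(n,D+Rz@np.array(X)/1000)
    print('ball',inv(tri([ray('top',c(578,252),M['top']),ray('side',s(483,297),M['side'])])[0]))
E
python3 pose.py
```

```text
[0.61570515 0.03389262 0.19665823] 11.267686311282151
[[-0.8  1. ]
 [ 0.5  0.7]
 [ 0.9 -0.5]
 [-0.8  0.3]
 [-1.4 -0.2]
 [ 0.2 -0.5]
 [-0.9 -0. ]
 [-0.7  0.8]
 [ 0.6 -0.8]
 [ 1.1  0.7]
 [-1.3  1.7]
 [ 0.5  0.6]
 [ 0.8 -0.7]
 [ 0.6 -0.7]]
(-150, 225, 8) top [0.4274 0.223  0.008 ]
(-150, -165, 8) top [ 0.5027 -0.1558  0.008 ]
(-122, -135, 153) top [ 0.5212 -0.12    0.153 ]
(-122, -76, 153) top [ 0.5116 -0.0664  0.153 ]
(90, -76, 153) top [ 0.7183 -0.0266  0.153 ]
(90, -135, 153) top [ 0.7291 -0.0804  0.153 ]
(96, 225, 104) top [0.6658 0.2709 0.104 ]
(-150, -165, 8) side [ 0.5043 -0.1563  0.008 ]
(120, -165, 8) side [ 0.7617 -0.1059  0.008 ]
(-122, -135, 153) side [ 0.5215 -0.1185  0.153 ]
(-122, -76, 153) side [ 0.5177 -0.0617  0.153 ]
(90, -135, 153) side [ 0.7309 -0.0782  0.153 ]
(90, -76, 153) side [ 0.7149 -0.0242  0.153 ]
(96, 225, 104) side [0.6622 0.2717 0.104 ]
guardtop [ 97.2  91.9 110. ]
guardtop [ 96.5  -2.9 110. ]
guardtop [-131.4   90.1  110. ]
guardtop [-133.4   -1.2  110. ]
guardside [ 93.6  94.3 110. ]
guardside [ 92.9  -2.1 110. ]
guardside [-127.2   92.   110. ]
guardside [-129.3   -1.9  110. ]
handle top far [  1.1  55.  160. ]
handle top far [ -1.4  32.6 160. ]
handle tri [  0.5  55.7 159.2] [np.float64(0.001005228009867401), np.float64(0.0010052280098675364)]
guard fr corner tri [-132.1   -2.3  112.1] [np.float64(0.001787490046561681), np.float64(0.0017874900465616838)]
handle [0.58925189 0.06431013 0.16      ]
pad [0.53727346 0.0539543  0.084     ]
ramekin [ 0.54305254 -0.08764585  0.        ]
ball [ -13.4 -105.6  123.5]
```

```bash
cat > go.py <<'E'
from h import *
import sys
D=np.array([.6157,.0339,0]);TH=.19666;Rz=R.from_euler('z',TH).as_matrix()
def d2w(p): return D+Rz@np.array(p)/1000
def w2d(p): return (np.array(p)-D)@Rz*1000
def state():
    o=env.get_obs();T=q2R(o['orientation']);yaw=np.degrees(np.arctan2(T[1,1],T[0,1]))
    print('t %.2f'%o['t'],'disp',w2d(o['tool_pos']).round(1),'world',o['tool_pos'].round(4),'tool-y yaw rel disp %.2f'%(yaw-np.degrees(TH)),'tilt',T[:2,2].round(4),'F',o['wrist_force'].round(1),'w %.4f'%o['gripper_width'],'q',o['qpos'].round(2))
    return o,T,yaw
def to(p,o,T,yaw):  # disp mm target TCP
    v=T.T@(d2w(p)-o['tool_pos']);print('to',p,'rows',(v/.3).round(4),'turn to align',round(-((np.degrees(TH)-yaw+180)%360-180)/30,4))
if __name__=='__main__':
    s=state()
    for a in sys.argv[1:]: to([float(x) for x in a.split(',')],*s)
E
python3 - <<'E'
from go import *
s=state()
v=s[1].T@(np.array([.44,.38,.40])-s[0]['tool_pos']);print(v/.3)
to((-20,44.5,330),*s)
for px in [(150,200),(160,240),(160,290)]: print(plane('top',px,.19))
E
```

```text
t 0.15 disp [-225.4  641.   291.4] world [0.2694 0.6185 0.2914] tool-y yaw rel disp 55.20 tilt [-0.0005 -0.0013] F [ 0.   0.2 -0.7] w 0.0871 q [-1.19  0.47 -0.05  1.53  0.02  1.14 -0.08]
[-0.83884341 -0.50248503 -0.36109145]
to (-20, 44.5, 330) rows [-1.697  -1.2422 -0.1267] turn to align 1.8399
[0.67361144 0.48207307 0.19      ]
[0.56898009 0.44887658 0.19      ]
[0.44232017 0.44228745 0.19      ]
```

Emit:
{"api": "play_rows", "payload": {
  "commands": "0 0 -0.16 0 0.8; 0 0 -0.32 0 0.8; -0.12 -0.08 -0.36 0.15 0.8; -0.26 -0.16 -0.36 0.3 0.8; -0.4 -0.24 -0.36 0.5 0.8; -0.54 -0.32 -0.36 0.7 0.8; -0.68 -0.4 -0.36 0.9 0.8; -0.82 -0.48 -0.36 1 0.8"
}}

```text
t: 0.95
tool_pos: [0.4383, 0.3867, 0.4001]
orientation: [-0.0, 0.452, 0.892, -0.0]
wrist_force: [0.4, 1.1, -0.1]
gripper_width: 0.0701
```

```bash
python3 go.py -20,44.5,330
```

```text
t 0.95 disp [-105.   380.7  400.1] world [0.4383 0.3867 0.4001] tool-y yaw rel disp 25.03 tilt [-0.0002 -0.    ] F [ 0.4  1.1 -0.1] w 0.0701 q [-0.91  0.24  0.15  1.61 -0.04  1.29 -0.13]
to [-20.0, 44.5, 330.0] rows [-1.1353 -0.2173  0.2337] turn to align 0.8343
```

Emit:
{"api": "play_rows", "payload": {
  "commands": "-0.14 -0.03 0.03 0.2 0.8; -0.28 -0.06 0.06 0.4 0.8; -0.42 -0.09 0.09 0.6 0.8; -0.56 -0.12 0.12 0.8 0.8; -0.7 -0.15 0.15 0.834 0.8; -0.84 -0.18 0.18 0.834 0.8; -0.95 -0.21 0.2 0.834 0.8; -1 -0.217 0.234 0.834 0.8"
}}

```text
t: 1.75
tool_pos: [0.5645, 0.1041, 0.3302]
orientation: [0.001, 0.635, 0.772, -0.0]
wrist_force: [0.4, 0.4, 0.7]
gripper_width: 0.0697
```

Run:
```python
from go import *
s=state();to((-20,44.5,330),*s)
m=cm('wrist');print(w2d(m[0]['position']),att(m[0])[:,2])
cv2.imwrite('pics/w1.png',capture('wrist')[:,:,::-1])
for X in [(-40,36.5,160),(-40,52.5,160),(0,36.5,160),(0,52.5,160),(-73,35,84)]:print(X,proj('wrist',d2w(X),m))
```

```text
t 1.75 disp [-36.5  78.8 330.2] world [0.5645 0.1041 0.3302] tool-y yaw rel disp -0.16 tilt [ 0.0012 -0.0015] F [0.4 0.4 0.7] w 0.0697 q [-0.55  0.28  0.37  1.75 -0.11  1.13  0.04]
to (-20, 44.5, 330) rows [-0.1143  0.0553  0.0008] turn to align -0.0053
[-35.88034887 153.2684321  423.29603115] [ 0.05273586 -0.26478982 -0.96286306]
(-40, 36.5, 160) [[317.36600894 294.97327809]]
(-40, 52.5, 160) [[317.20540271 274.34077669]]
(0, 36.5, 160) [[372.37728619 294.75395361]]
(0, 52.5, 160) [[373.08624194 274.12883107]]
(-73, 35, 84) [[282.3183587  262.56584693]]
```

View pics/w1.png

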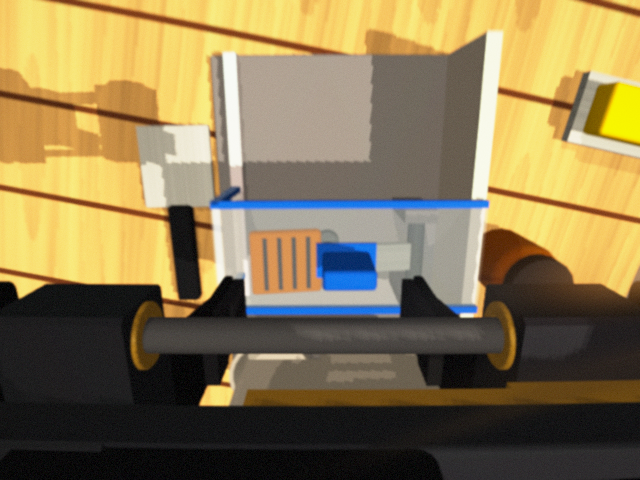

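Run:
```python
from go import *
im=cv2.imread('pics/w1.png')
cv2.imwrite('pics/w1c.png',cv2.resize(im[190:320,230:400],None,fx=4,fy=4,interpolation=cv2.INTER_CUBIC))
m=cm('wrist')
for uv in [(323,290),(377,290),(322,265),(376,265)]: print(uv,w2d(plane('wrist',uv,.16,m)))
for v in (203,309): print(v,w2d(plane('wrist',(350,v),.11,m)))
```

```text
(323, 290) [-36.88274694  39.84088694 160.        ]
(377, 290) [  1.93578526  39.65990382 160.        ]
(322, 265) [-37.49733254  58.8865475  160.        ]
(376, 265) [  0.59155163  58.71640718 160.        ]
203 [-15.00881739  93.70500648 110.        ]
309 [-13.68988394   0.37209153 110.        ]
```

View pics/w1c.png

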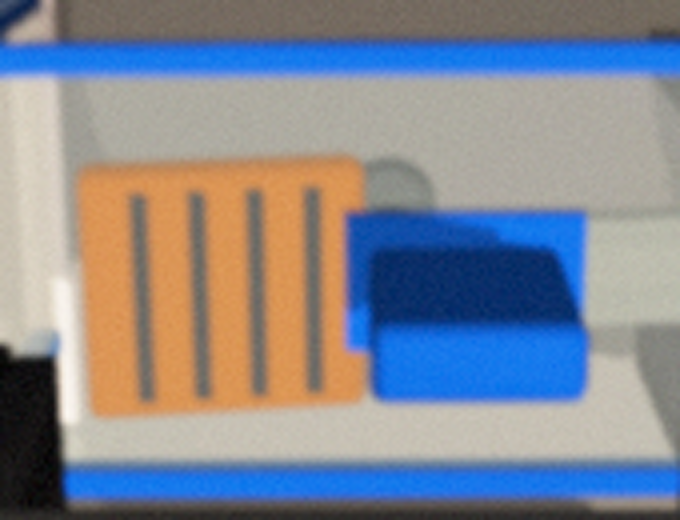

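Emit:
{"api": "play_rows", "payload": {
  "commands": "-0.1 0.057 0.05 -0.005 0.8; -0.105 0.057 0.15 -0.005 0.8; -0.105 0.057 0.25 -0.005 0.8; -0.105 0.057 0.35 -0.005 0.8; -0.105 0.057 0.43 -0.005 0.8; -0.105 0.057 0.463 -0.005 0.8; -0.105 0.057 0.463 -0.005 0.8; -0.105 0.057 0.463 -0.005 0.8"
}}

```text
t: 2.6
tool_pos: [0.5871, 0.0816, 0.1921]
orientation: [0.0, 0.632, 0.775, 0.001]
wrist_force: [-0.8, -0.1, 0.4]
gripper_width: 0.0695
```

```bash
python3 go.py -19,47,191;python3 - <<'E'
from go import *
cv2.imwrite('pics/w2.png',capture('wrist')[:,:,::-1])
E
```

```text
t 2.60 disp [-18.7  52.4 192.1] world [0.5871 0.0816 0.1921] tool-y yaw rel disp 0.35 tilt [0.0015 0.0006] F [-0.8 -0.1  0.4] w 0.0695 q [-0.47  0.45  0.34  1.85 -0.19  0.87  0.17]
to [-19.0, 47.0, 191.0] rows [-0.018  -0.001   0.0037] turn to align 0.0116
```

View pics/w2.png

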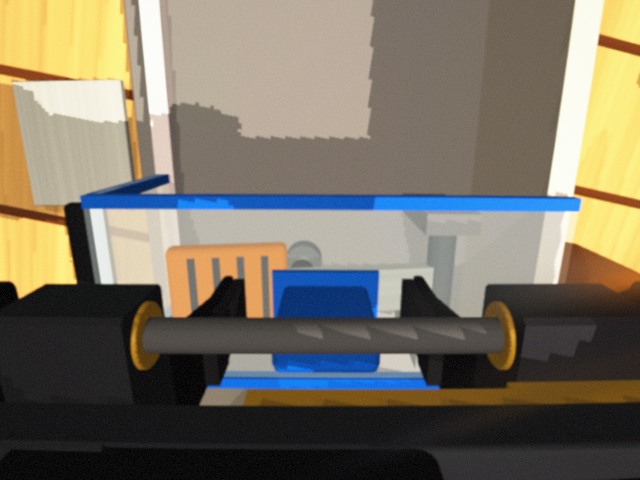

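The blue handle at (327,328) lies between the fingers at x 235 and 415. I'll correct by 5 mm and grip.

Emit:
{"api": "play_rows", "payload": {
  "commands": "-0.018 0 0.004 0.01 0.8; -0.018 0 0.004 0.01 0.8; -0.018 0 0.004 0.01 0.4; -0.018 0 0.004 0.01 0.3; -0.018 0 0.004 0.01 0.3; -0.018 0 0.004 0.01 0.3; -0.018 0 0.004 0.01 0.3; -0.018 0 0.004 0.01 0.3",
  "grip_force": 20
}}

```text
t: 3.45
tool_pos: [0.589, 0.0763, 0.1901]
orientation: [0.001, 0.634, 0.773, 0.001]
wrist_force: [4.0, 0.7, -3.4]
gripper_width: 0.0403
```

```bash
python3 go.py -19,165,191
```

```text
t 3.45 disp [-17.9  46.8 190.1] world [0.589  0.0763 0.1901] tool-y yaw rel disp 0.03 tilt [0.0037 0.0004] F [ 4.   0.7 -3.4] w 0.0403 q [-0.46  0.46  0.34  1.85 -0.2   0.86  0.18]
to [-19.0, 165.0, 191.0] rows [ 0.3939 -0.0035 -0.0033] turn to align 0.0011
```

Emit:
{"api": "play_rows", "payload": {
  "commands": "0.06 0 0 0 0.3; 0.12 0 0 0 0.3; 0.18 0 0 0 0.3; 0.24 0 0 0 0.3; 0.3 0 0 0 0.3; 0.35 0 0 0 0.3; 0.385 0 0 0 0.3; 0.385 0 0 0 0.3"
}}

```text
t: 4.25
tool_pos: [0.5661, 0.1912, 0.1901]
orientation: [0.001, 0.634, 0.774, 0.002]
wrist_force: [4.7, 3.8, -3.4]
gripper_width: 0.0399
```

```bash
python3 go.py -19,165,191
```

```text
t 4.25 disp [-17.9 164.  190.1] world [0.5661 0.1912 0.1901] tool-y yaw rel disp 0.08 tilt [0.0035 0.0019] F [ 4.7  3.8 -3.4] w 0.0399 q [-0.64  0.46  0.32  1.84 -0.19  0.86 -0.03]
to [-19.0, 165.0, 191.0] rows [ 0.0034 -0.0036 -0.003 ] turn to align 0.0027
```

Nudge until the force shows the end stop.

Emit:
{"api": "play_rows", "payload": {
  "commands": "0.005 0 0 0 0.3; 0.01 0 0 0 0.3; 0.01 0 0 0 0.3; 0.01 0 0 0 0.3; 0.01 0 0 0 0.3; 0.01 0 0 0 0.3; 0.01 0 0 0 0.3; 0.01 0 0 0 0.3"
}}

```text
t: 5.05
tool_pos: [0.566, 0.1916, 0.1901]
orientation: [0.002, 0.634, 0.773, 0.001]
wrist_force: [5.6, 0.2, -3.3]
gripper_width: 0.0398
```

Run:
```python
from go import *
state()
for n in('top','side','wrist'):
    im=capture(n)[:,:,::-1];cv2.imwrite(f'pics/{n}2.png',im)
a=cv2.imread('pics/top2.png')[160:310,220:420];cv2.imwrite('pics/c2.png',cv2.resize(a,None,fx=4,fy=4,interpolation=cv2.INTER_CUBIC))
b=cv2.imread('pics/side2.png')[170:310,230:430];cv2.imwrite('pics/c3.png',cv2.resize(b,None,fx=4,fy=4,interpolation=cv2.INTER_CUBIC))
```

```text
t 5.05 disp [-17.9 164.4 190.1] world [0.566  0.1916 0.1901] tool-y yaw rel disp -0.02 tilt [ 0.0039 -0.0002] F [ 5.6  0.2 -3.3] w 0.0398 q [-0.64  0.46  0.33  1.84 -0.19  0.86 -0.03]
```

View pics/c3.png

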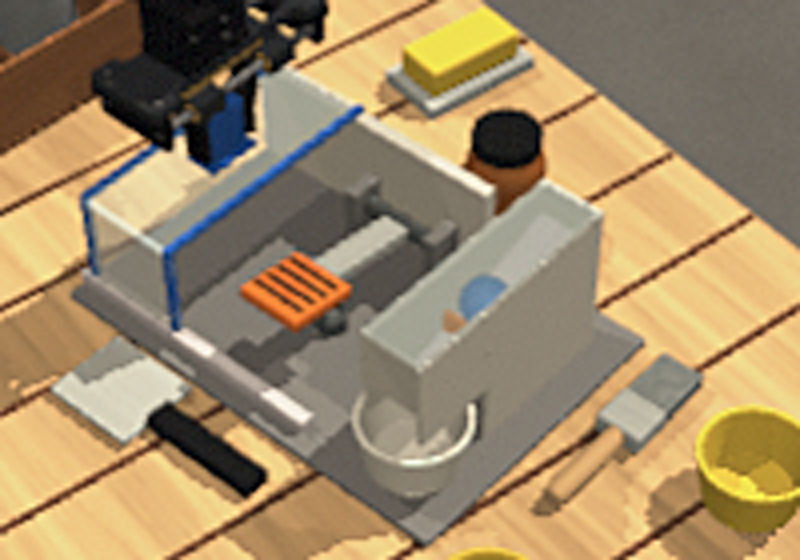

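View pics/wrist2.png

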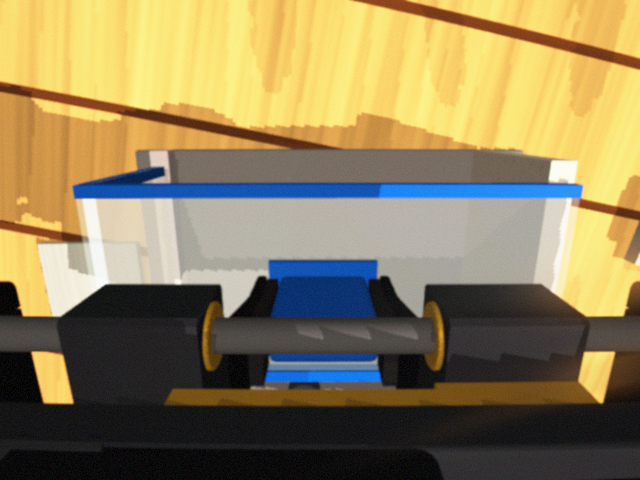

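Run:
```python
from go import *
for uv in[(165,247),(360,110)]: print(w2d(plane('side',(230+uv[0]/4,170+uv[1]/4),.11)))
im=cv2.imread('pics/top2.png');cv2.imwrite('pics/c2.png',cv2.resize(im[160:310,220:420],None,fx=4,fy=4))
# pedal pad by orange mask, two views
pts={}
for n in('top','side'):
    im=cv2.imread(f'pics/{n}2.png');h=cv2.cvtColor(im,cv2.COLOR_BGR2HSV)
    m=((h[...,0]<16)&(h[...,1]>150)&(h[...,2]>120)).astype(np.uint8)
    k,l,s,c=cv2.connectedComponentsWithStats(cv2.morphologyEx(m,cv2.MORPH_CLOSE,np.ones((5,5))))
    for i in range(1,k):
        if s[i,4]>60: print(n,s[i],c[i],w2d(plane(n,c[i],.084)))
print(proj('top',d2w((-73,35,84))),proj('side',d2w((-73,35,84))))
s=state()
```

```text
[-124.69452211  121.99549733  110.        ]
[ 92.07593214 115.02443917 110.        ]
side [290 233  28  20 302] [303.5397351  242.42715232] [-75.0918951  33.3304976  84.       ]
[[316.70624923 257.72308481]] [[303.61142393 241.80141659]]
t 5.20 disp [-17.9 164.4 190.1] world [0.566  0.1916 0.1901] tool-y yaw rel disp -0.03 tilt [ 0.0038 -0.0001] F [ 6.9 -0.4 -2.5] w 0.0396 q [-0.64  0.46  0.33  1.84 -0.19  0.86 -0.03]
```

View pics/c2.png

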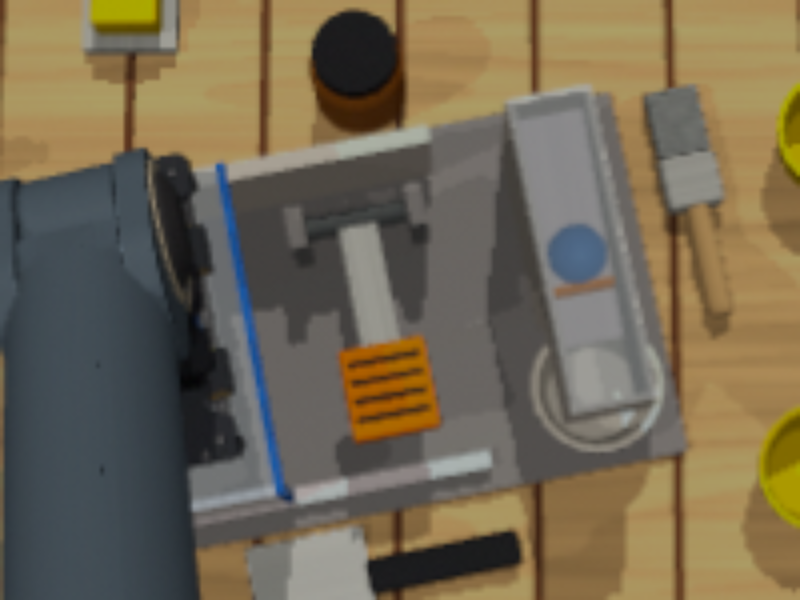

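Top view: guard edge at y≈115, fully open; the orange pad at (317,257) matches the predicted (316.7,257.7). Release and rise.

Emit:
{"api": "play_rows", "payload": {
  "commands": "0 0 0 0 0.7; 0 0 0 0 0.7; 0 0 0 0 0.7; 0 0 0 0 0.7; 0 0 -0.1 0 0.7; 0 0 -0.2 0 0.7; 0 0 -0.25 0 0.7; 0 0 -0.25 0 0.7"
}}

```text
t: 6.0
tool_pos: [0.5655, 0.1925, 0.2675]
orientation: [0.001, 0.634, 0.773, 0.002]
wrist_force: [-0.2, -0.5, -0.3]
gripper_width: 0.0612
```

```bash
python3 go.py -73,35,265 -73,35,165
```

```text
t 6.00 disp [-18.3 165.3 267.5] world [0.5655 0.1925 0.2675] tool-y yaw rel disp 0.03 tilt [0.0045 0.0025] F [-0.2 -0.5 -0.3] w 0.0612 q [-0.67  0.37  0.35  1.77 -0.15  1.02 -0.06]
to [-73.0, 35.0, 265.0] rows [-0.4343 -0.1826  0.0067] turn to align 0.0011
to [-73.0, 35.0, 165.0] rows [-0.4348 -0.1843  0.34  ] turn to align 0.0011
```

Emit:
{"api": "play_rows", "payload": {
  "commands": "-0.1 -0.04 0 0 0.3; -0.2 -0.08 0 0 0; -0.3 -0.13 0 0 0; -0.4 -0.17 0 0 0; -0.434 -0.183 0.05 0 0; -0.434 -0.183 0.15 0 0; -0.434 -0.183 0.25 0 0; -0.434 -0.183 0.28 0 0"
}}

```text
t: 6.8
tool_pos: [0.5334, 0.0534, 0.1772]
orientation: [-0.002, 0.634, 0.773, -0.003]
wrist_force: [0.2, -0.2, -0.2]
gripper_width: 0.0056
```

```bash
python3 go.py -73,35,157;python3 - <<'E'
from go import *
im=capture('side')[:,:,::-1]
b=im[170:310,230:430];cv2.imwrite('pics/c4.png',cv2.resize(b,None,fx=4,fy=4,interpolation=cv2.INTER_CUBIC))
E
```

```text
t 6.80 disp [-76.9  35.2 177.2] world [0.5334 0.0534 0.1772] tool-y yaw rel disp 0.02 tilt [-0.0074 -0.0015] F [ 0.2 -0.2 -0.2] w 0.0056 q [-0.47  0.4   0.37  1.99 -0.19  0.8   0.21]
to [-73.0, 35.0, 157.0] rows [-0.0008  0.0135  0.0673] turn to align 0.0008
```

View pics/c4.png

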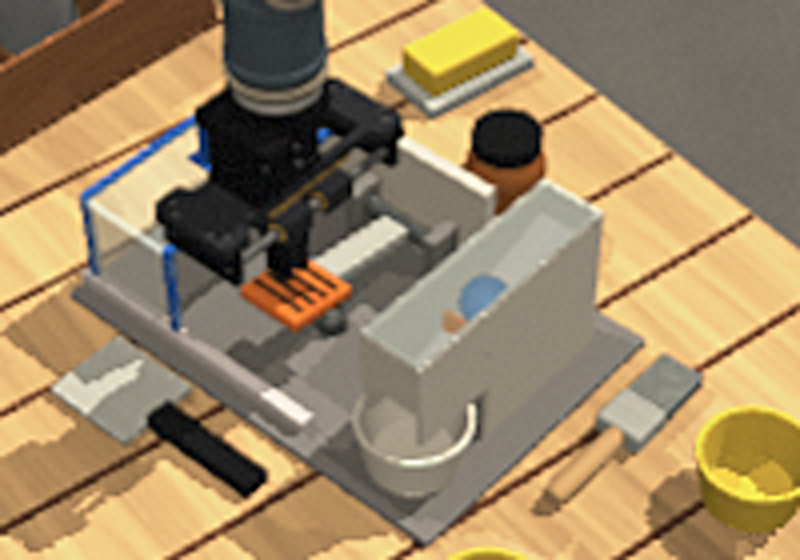

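Closed fingertips hang over the pad's centre. Now press in stages.

Emit:
{"api": "play_rows", "payload": {
  "commands": "0 0.005 0.02 0 0; 0 0.01 0.04 0 0; 0 0.01 0.06 0 0; 0 0.01 0.075 0 0; 0 0.01 0.09 0 0; 0 0.01 0.11 0 0; 0 0.01 0.13 0 0; 0 0.01 0.13 0 0"
}}

```text
t: 7.65
tool_pos: [0.5384, 0.0541, 0.1413]
orientation: [-0.001, 0.634, 0.773, -0.001]
wrist_force: [-2.9, -0.5, 4.2]
gripper_width: 0.0005
```

```bash
python3 go.py -73,35,130
```

```text
t 7.65 disp [-71.9  34.9 141.3] world [0.5384 0.0541 0.1413] tool-y yaw rel disp 0.02 tilt [-0.0017 -0.0002] F [-2.9 -0.5  4.2] w 0.0005 q [-0.45  0.45  0.35  2.01 -0.23  0.72  0.24]
to [-73.0, 35.0, 130.0] rows [ 0.0002 -0.0038  0.0376] turn to align 0.0006
```

Emit:
{"api": "play_rows", "payload": {
  "commands": "0 0 0.007 0 0; 0 0 0.014 0 0; 0 0 0.02 0 0; 0 0 0.027 0 0; 0 0 0.033 0 0; 0 0 0.033 0 0; 0 0 0.033 0 0; 0 0 0.033 0 0"
}}

```text
t: 8.45
tool_pos: [0.5382, 0.0541, 0.1321]
orientation: [-0.001, 0.634, 0.773, -0.001]
wrist_force: [-3.6, -0.8, 5.5]
gripper_width: 0.0005
```

```bash
python3 go.py
```

```text
t 8.45 disp [-72.1  34.9 132.1] world [0.5382 0.0541 0.1321] tool-y yaw rel disp 0.02 tilt [-0.0019  0.0001] F [-3.6 -0.8  5.5] w 0.0005 q [-0.44  0.47  0.34  2.01 -0.24  0.7   0.24]
```

Emit:
{"api": "play_rows", "payload": {
  "commands": "0 0 0.004 0 0; 0 0 0.008 0 0; 0 0 0.012 0 0; 0 0 0.015 0 0; 0 0 0.015 0 0; 0 0 0.015 0 0; 0 0 0.015 0 0; 0 0 0.015 0 0"
}}

```text
t: 9.25
tool_pos: [0.5383, 0.0541, 0.1277]
orientation: [-0.001, 0.634, 0.773, -0.0]
wrist_force: [-4.4, -0.3, 5.9]
gripper_width: 0.0003
```

Emit:
{"api": "play_rows", "payload": {
  "commands": "0 0 0.003 0 0; 0 0 0.006 0 0; 0 0 0.008 0 0; 0 0 0.01 0 0; 0 0 0.01 0 0; 0 0 0.01 0 0; 0 0 0.01 0 0; 0 0 0.01 0 0"
}}

```text
t: 10.05
tool_pos: [0.5384, 0.0541, 0.1248]
orientation: [-0.001, 0.634, 0.773, -0.0]
wrist_force: [-4.3, -0.1, 6.9]
gripper_width: 0.0005
```

Emit:
{"api": "play_rows", "payload": {
  "commands": "0 0 0.003 0 0; 0 0 0.006 0 0; 0 0 0.008 0 0; 0 0 0.01 0 0; 0 0 0.01 0 0; 0 0 0.01 0 0; 0 0 0.01 0 0; 0 0 0.01 0 0"
}}

```text
t: 10.85
tool_pos: [0.5385, 0.0541, 0.1232]
orientation: [-0.001, 0.634, 0.773, 0.0]
wrist_force: [-8.0, -0.3, 19.2]
gripper_width: 0.0005
```

Emit:
{"api": "play_rows", "payload": {
  "commands": "0 0 0.002 0 0; 0 0 0.004 0 0; 0 0 0.006 0 0; 0 0 0.007 0 0; 0 0 0.007 0 0; 0 0 0.007 0 0; 0 0 0.007 0 0; 0 0 0.007 0 0"
}}

```text
t: 11.65
tool_pos: [0.5386, 0.054, 0.1224]
orientation: [-0.001, 0.634, 0.773, 0.0]
wrist_force: [-11.2, -1.8, 28.8]
gripper_width: 0.0007
```

The pedal is on its stop: force jumped from 7 to about 30 N while the tool moved about 1 mm. I'll hold.

Emit:
{"api": "play_rows", "payload": {
  "commands": "0 0 0 0 0; 0 0 0 0 0; 0 0 0 0 0; 0 0 0 0 0; 0 0 0 0 0; 0 0 0 0 0; 0 0 0 0 0; 0 0 0 0 0"
}}

```text
t: 12.45
tool_pos: [0.5386, 0.054, 0.1222]
orientation: [-0.001, 0.634, 0.773, 0.0]
wrist_force: [-10.9, -0.3, 27.8]
gripper_width: 0.0002
```

Run:
```python
from go import *
state()
im=capture('side')[:,:,::-1]
b=im[170:310,230:430];cv2.imwrite('pics/c5.png',cv2.resize(b,None,fx=4,fy=4,interpolation=cv2.INTER_CUBIC))
```

```text
t 12.45 disp [-71.7  34.8 122.2] world [0.5386 0.054  0.1222] tool-y yaw rel disp 0.00 tilt [-0.0013  0.0017] F [-10.9  -0.3  27.8] w 0.0002 q [-0.43  0.48  0.33  2.02 -0.25  0.68  0.25]
```

View pics/c5.png

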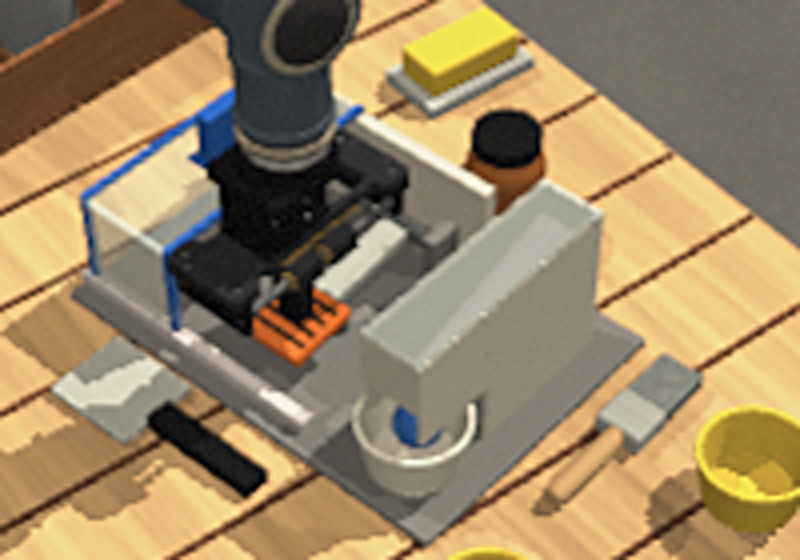

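The ball is in the ramekin (blue at crop 415,425), so I'll let the pedal up.

Emit:
{"api": "play_rows", "payload": {
  "commands": "0 0 -0.03 0 0; 0 0 -0.07 0 0; 0 0 -0.11 0 0; 0 0 -0.17 0 0; 0 0 -0.27 0 0; 0 0 -0.38 0 0; 0 0 -0.49 0 0; 0 0 -0.49 0 0"
}}

```text
t: 13.3
tool_pos: [0.5419, 0.0544, 0.2711]
orientation: [0.003, 0.634, 0.773, 0.004]
wrist_force: [0.7, -0.3, 0.7]
gripper_width: 0.0002
```

```bash
python3 go.py -18,165,270
```

```text
t 13.30 disp [-68.4  34.5 271.1] world [0.5419 0.0544 0.2711] tool-y yaw rel disp 0.02 tilt [0.0105 0.0024] F [ 0.7 -0.3  0.7] w 0.0002 q [-0.51  0.28  0.41  1.89 -0.13  0.98  0.15]
to [-18.0, 165.0, 270.0] rows [0.435  0.168  0.0058] turn to align 0.0005
```

Emit:
{"api": "play_rows", "payload": {
  "commands": "0.1 0.04 0 0 0.3; 0.2 0.08 0 0 0.5; 0.3 0.12 0 0 0.8; 0.4 0.16 0 0 0.8; 0.435 0.168 0 0 0.8; 0.435 0.168 0 0 0.8; 0.435 0.168 0 0 0.8; 0.435 0.168 0 0 0.8"
}}

```text
t: 14.1
tool_pos: [0.5629, 0.1898, 0.2664]
orientation: [0.0, 0.635, 0.772, -0.0]
wrist_force: [0.7, -0.7, -0.5]
gripper_width: 0.0562
```

```bash
python3 go.py -18,165,191
```

```text
t 14.10 disp [-21.3 163.2 266.4] world [0.5629 0.1898 0.2664] tool-y yaw rel disp -0.15 tilt [-0.0001 -0.0009] F [ 0.7 -0.7 -0.5] w 0.0562 q [-0.67  0.37  0.35  1.78 -0.15  1.02 -0.06]
to [-18.0, 165.0, 191.0] rows [0.0063 0.011  0.2514] turn to align -0.005
```

Emit:
{"api": "play_rows", "payload": {
  "commands": "0.006 0.01 0 0 0.8; 0.006 0.01 0 0 0.8; 0.006 0.01 0 0 0.8; 0.006 0.01 0.05 0 0.8; 0.006 0.01 0.12 0 0.8; 0.006 0.01 0.19 0 0.8; 0.006 0.01 0.25 0 0.8; 0.006 0.01 0.25 0 0.8"
}}

```text
t: 14.9
tool_pos: [0.5639, 0.1939, 0.189]
orientation: [-0.001, 0.634, 0.773, -0.002]
wrist_force: [-1.0, -1.4, 0.1]
gripper_width: 0.0696
```

```bash
python3 go.py -18,165,191;python3 - <<'E'
from go import *
cv2.imwrite('pics/w5.png',capture('wrist')[:,:,::-1])
E
```

```text
t 14.90 disp [-19.6 167.  189. ] world [0.5639 0.1939 0.189 ] tool-y yaw rel disp 0.02 tilt [-0.0049 -0.0022] F [-1.  -1.4  0.1] w 0.0696 q [-0.65  0.46  0.33  1.84 -0.19  0.87 -0.03]
to [-18.0, 165.0, 191.0] rows [-0.0068  0.0052 -0.0066] turn to align 0.0008
```

View pics/w5.png

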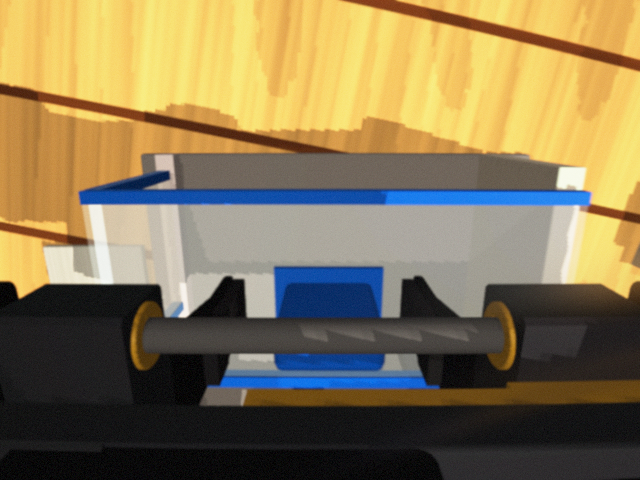

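The handle at (328,325) is centred between the fingers; grip.

Emit:
{"api": "play_rows", "payload": {
  "commands": "-0.007 0.005 0 0 0.4; -0.007 0.005 0 0 0.3; -0.007 0.005 0 0 0.3; -0.007 0.005 0 0 0.3; -0.007 0.005 0 0 0.3; -0.007 0.005 0 0 0.3; -0.007 0.005 0 0 0.3; -0.007 0.005 0 0 0.3"
}}

```text
t: 15.75
tool_pos: [0.5663, 0.1925, 0.1918]
orientation: [-0.001, 0.634, 0.773, -0.001]
wrist_force: [-4.4, -1.2, 4.9]
gripper_width: 0.0402
```

```bash
python3 go.py -18,35,189.5
```

```text
t 15.75 disp [-17.5 165.2 191.8] world [0.5663 0.1925 0.1918] tool-y yaw rel disp 0.03 tilt [-0.0026 -0.0002] F [-4.4 -1.2  4.9] w 0.0402 q [-0.64  0.46  0.33  1.84 -0.19  0.88 -0.03]
to [-18.0, 35.0, 189.5] rows [-0.434  -0.002   0.0074] turn to align 0.001
```

Emit:
{"api": "play_rows", "payload": {
  "commands": "-0.06 0 0 0 0.3; -0.12 0 0 0 0.3; -0.18 0 0 0 0.3; -0.24 0 0 0 0.3; -0.3 0 0 0 0.3; -0.36 0 0 0 0.3; -0.41 0 0 0 0.3; -0.42 0 0 0 0.3"
}}

```text
t: 16.55
tool_pos: [0.5912, 0.0676, 0.1917]
orientation: [-0.001, 0.635, 0.773, -0.001]
wrist_force: [-5.7, 1.1, 7.5]
gripper_width: 0.0397
```

Emit:
{"api": "play_rows", "payload": {
  "commands": "-0.005 0 0 0 0.3; -0.01 0 0 0 0.3; -0.015 0 0 0 0.3; -0.02 0 0 0 0.3; -0.02 0 0 0 0.3; -0.02 0 0 0 0.3; -0.02 0 0 0 0.3; -0.02 0 0 0 0.3"
}}

```text
t: 17.35
tool_pos: [0.5918, 0.0649, 0.1917]
orientation: [-0.002, 0.634, 0.774, -0.0]
wrist_force: [-7.2, 3.2, 7.3]
gripper_width: 0.0399
```

```bash
python3 go.py -18,35,191
```

```text
t 17.35 disp [-17.4  35.1 191.7] world [0.5918 0.0649 0.1917] tool-y yaw rel disp 0.08 tilt [-0.0035  0.002 ] F [-7.2  3.2  7.3] w 0.0399 q [-0.44  0.46  0.35  1.84 -0.2   0.88  0.2 ]
to [-18.0, 35.0, 191.0] rows [-0.0003 -0.0019  0.0024] turn to align 0.0026
```

Emit:
{"api": "play_rows", "payload": {
  "commands": "-0.005 0 0 0 0.3; -0.01 0 0 0 0.3; -0.01 0 0 0 0.3; -0.01 0 0 0 0.3; -0.01 0 0 0 0.7; -0.005 0 0 0 0.7; 0 0 0 0 0.7; 0 0 0 0 0.7"
}}

```text
t: 18.15
tool_pos: [0.5935, 0.0634, 0.1914]
orientation: [0.0, 0.634, 0.773, 0.0]
wrist_force: [0.2, 0.2, -0.8]
gripper_width: 0.0587
```

```bash
python3 go.py -18,35,191
```

```text
t 18.15 disp [-16.   33.2 191.4] world [0.5935 0.0634 0.1914] tool-y yaw rel disp 0.03 tilt [ 0.0007 -0.0001] F [ 0.2  0.2 -0.8] w 0.0587 q [-0.44  0.46  0.35  1.84 -0.2   0.87  0.2 ]
to [-18.0, 35.0, 191.0] rows [ 0.0058 -0.0066  0.0012] turn to align 0.001
```

Rise, then back off toward +y so the cameras can see.

Emit:
{"api": "play_rows", "payload": {
  "commands": "0 0 0 0 0.7; 0 0 -0.1 0 0.7; 0 0 -0.2 0 0.7; 0 0 -0.35 0 0.7; 0.1 0 -0.5 0 0.7; 0.25 0 -0.55 0 0.7; 0.4 0 -0.6 0 0.7; 0.5 0 -0.65 0 0.7"
}}

```text
t: 18.95
tool_pos: [0.5627, 0.2141, 0.3874]
orientation: [-0.001, 0.633, 0.774, 0.001]
wrist_force: [0.3, 0.4, -0.5]
gripper_width: 0.0607
```

Emit:
{"api": "play_rows", "payload": {
  "commands": "0.14 0 0 0 0.7; 0.28 0 0 0 0.7; 0.42 0 0 0 0.7; 0.5 0 0 0 0.7; 0.5 0 0 0 0.7; 0.5 0 0 0 0.7; 0.5 0 0 0 0.7; 0.5 0 0 0 0.7"
}}

```text
t: 19.75
tool_pos: [0.5353, 0.3555, 0.3867]
orientation: [0.0, 0.635, 0.772, 0.0]
wrist_force: [-0.0, -0.4, -0.6]
gripper_width: 0.0609
```

Run:
```python
from go import *
state()
a=capture('top')[:,:,::-1];b=capture('side')[:,:,::-1]
cv2.imwrite('pics/topf.png',a);cv2.imwrite('pics/sidef.png',b)
cv2.imwrite('pics/c6.png',cv2.resize(a[160:310,220:420],None,fx=4,fy=4,interpolation=cv2.INTER_CUBIC))
cv2.imwrite('pics/c7.png',cv2.resize(b[170:310,230:430],None,fx=4,fy=4,interpolation=cv2.INTER_CUBIC))
```

```text
t 19.75 disp [-16.  331.1 386.7] world [0.5353 0.3555 0.3867] tool-y yaw rel disp -0.15 tilt [ 0.0006 -0.0002] F [-0.  -0.4 -0.6] w 0.0609 q [-0.86  0.36  0.28  1.5  -0.1   1.3  -0.37]
```

View pics/c6.png

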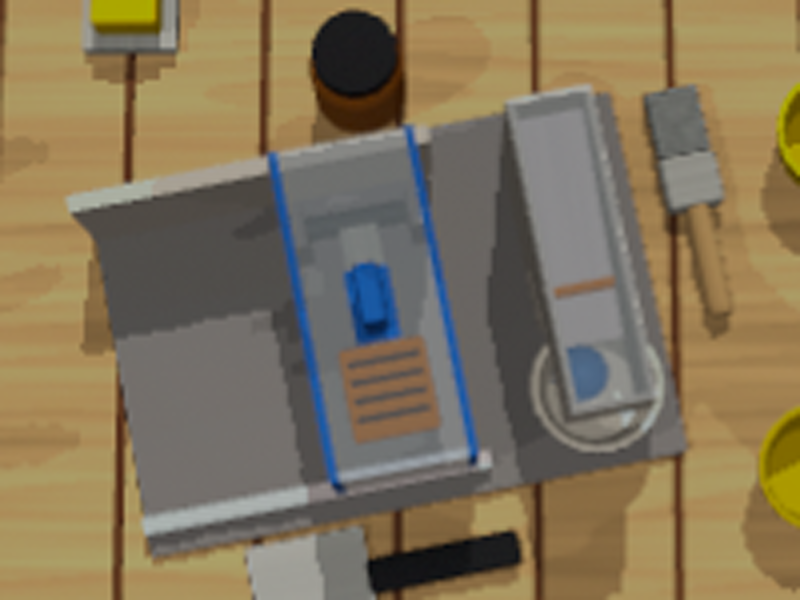

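View pics/c7.png

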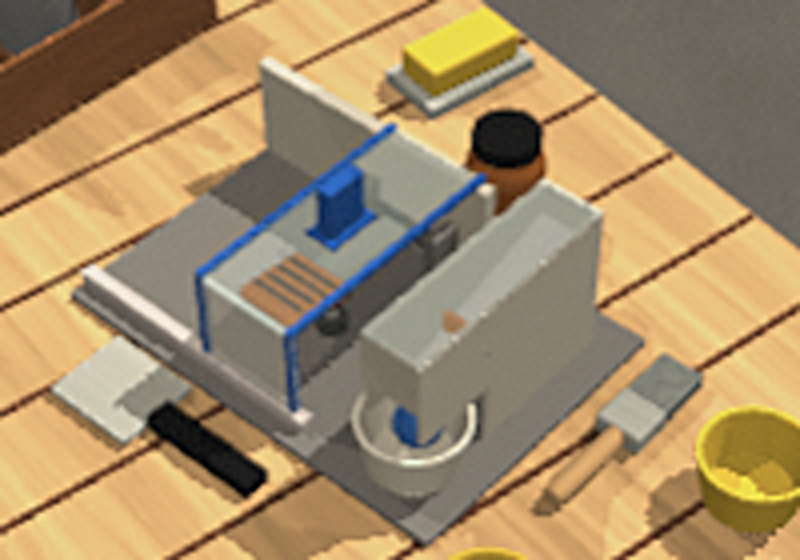

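View pics/sidef.png

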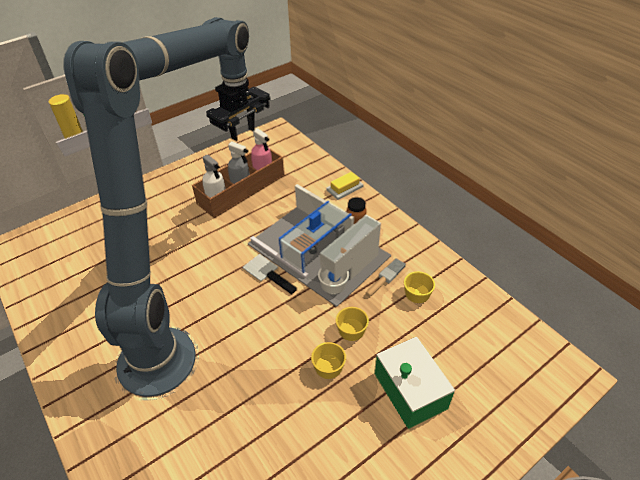

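Run:
```python
from go import *
for uv in[(273,157),(408,131),(337,486),(475,461)]: print(w2d(plane('top',(220+uv[0]/4,160+uv[1]/4),.11)))
for uv in[(393,128),(483,180),(202,272),(290,332)]: print(w2d(plane('side',(230+uv[0]/4,170+uv[1]/4),.11)))
# image difference outside dispenser: bystanders
for n in('top','side'):
    a=cv2.imread(f'pics/{n}0.png');b=cv2.imread(f'pics/{n}f.png')
    B=b.astype(int)
    m=((B[...,0]>110)&(B[...,0]-B[...,2]>70)&(B[...,0]-B[...,1]>40)).astype(np.uint8)
    k,l,s,c=cv2.connectedComponentsWithStats(m);print(n,[(x[4],y.round(1)) for x,y in zip(s[1:],c[1:]) if x[4]>8])
print(w2d(plane('top',(220+590/4,160+372/4),.03)),'rim centre',w2d(plane('top',(220+598/4,160+386/4),.05)))
```

```text
[ 94.77462784  79.9556633  110.        ]
[ 94.45410158 -12.88809446 110.        ]
[-131.66318464   78.77535724  110.        ]
[-133.09303293  -13.33199469  110.        ]
[ 93.16128023  79.77236469 110.        ]
[ 93.4460011  -15.10677378 110.        ]
[-124.94952665   81.2652496   110.        ]
[-125.93799144  -11.96071571  110.        ]
top [(np.int32(175), array([330.3, 234.2])), (np.int32(180), array([295.4, 240.1])), (np.int32(184), array([312.5, 234.6]))]
side [(np.int32(169), array([305.9, 218.7])), (np.int32(124), array([325. , 234.1])), (np.int32(45), array([316. , 226.9])), (np.int32(23), array([331.1, 275.7]))]
[ -80.96119305 -107.22187599   30.        ] rim centre [ -93.90012891 -108.71983653   50.        ]
```

```bash
python3 -c "
from workcell import env
print(env.sign_off())"
```

```text
the job is handed in; nothing more can be done
None
```

The job is handed in at about 20 s on the robot's clock. The last pictures show every step done, though the sign-off reports no verdict.

- **Guard opened:** It started about 12 mm ajar. I gripped the blue handle and slid the guard to its open end; its edge measured y ≈ 115 mm.
- **Pedal pressed:** I pressed with closed fingers in small steps. The upward force stayed at 4–7 N until the stop, then rose to about 28–29 N (about 31 N in total). I held it there for over 1.5 s, and the ball dropped into the ramekin.
- **Guard shut:** After letting the pedal up, I gripped the handle again and slid the guard back 130 mm until it met its end, then released and moved clear.

**Last checks:**
- **Guard:** its centre measured y ≈ 33.4 mm, against 35 mm when shut. That is within measuring error.
- **Pedal:** it looked fully up in both views.
- **Ball:** it lies about 13 mm from the ramekin's centre, a rough figure because the spout partly hides it.
- **Ramekin:** its rim centre measured (-94, -109) mm, against (-95, -105) mm in the text, and it looks upright.
- **Bystanders:** I compared these only by eye; nothing looks moved and the tub is closed.

One disagreement: the single-view guard corners scattered by up to about 7 mm from the listed sizes. I relied on the handle travel and the end stop instead.

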